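# Back the indexing wheel off one notch

## Robot

A 7-joint arm with a two-finger parallel gripper is mounted at the origin on the work surface; the furniture and walls round the work are solid. World frame = base frame: x ahead of the robot, y to its left, z up, the work surface at z = 0. Lengths are in mm, angles in rad, forces in N, time in s.
With the tool pointing down it reaches from about 400 to 875 mm from the base axis. Payload 4.4 kg.
Tool frame: the origin (TCP) lies at the very end of the fingers, on their centre line; the grasp point (between the pads) lies ctrl.grip_depth behind it (ctrl.grip_depth is the distance from the TCP to the grasp point, in mm); y points along the fingers, x is the direction in which the jaws open and shut, and the axes are right-handed (so a half turn about y gives the same grasp; the last joint's range is limited). The gripper opens to 85 mm and grips with 20 to 120 N. Pads are 22 mm wide; open, the fingers measure 114 mm over their backs; the gripper's body (76 mm by 85 mm) begins 54 mm behind the grasp point. The pads swing forward as they close: fully open they stand 13 mm farther back than shut.
Start: joints at [1.19, 0.628, 0.038, 1.517, -0.027, 0.996, -0.02], TCP at [201.285, -618.063, 231.313] pointing down, gripper open.
Joint ranges: [-3.06, 3.06], [-0.37, 2.12], [-1.25, 1.32], [0.18, 2.47], [-1.1, 4.24], [0.23, 1.98], [-2.94, 2.94]. Speed limits (rad/s): [2.57, 2.57, 3.14, 3.14, 3.14, 3.14, 3.14].

## Interface

Orientations are given as [roll, pitch, yaw] about the fixed x, y, z axes, in that order (R = Rz(yaw) Ry(pitch) Rx(roll)).
In Python, from cell import ctrl gives the robot as it stands.
- The arm moves only by the tool apply_moves, never from a script. Its argument "motion" is a list of rows, each a list of 5 numbers: the shift along the tool's x, y, z in cm, then the turn about the tool's y in rad, then the finger opening in cm, from 0 to 8.54. In form: [[tx, ty, tz, roll, hand], ...]. A call has 1 to 20 rows; each row is the pose to reach, as a shift and turn from the pose commanded when the call began, along the tool's axes at that moment; what a row does not reach only later rows make up. A row lasts 1/8 s, in which the tool goes at most 62.5 mm and 10.7 degrees, less where a joint would pass 70% of its speed; a pose out of reach is approached as far as the arm can. A call with a gripper value outside its range is refused whole. The fingers move at their own pace and stop on an object; the grip force is fixed at half the most. Time passes only in rows, so rows that repeat a pose let the fingers close. It gives the time, the measured TCP pose, the force and the opening at its end, in the units of the state.
- ctrl.read_state(): the state, without advancing time (a new reading comes with each control period).
- ctrl.get_image(name): name is "side" or "top"; returns a dict with "image" (384x512x3 uint8, red, green, blue), "vfov" (degrees; the focal length in pixels is half the picture's height over the tangent of half this angle, whatever the lens; pixels are square), "cx", "cy" (the principal point, pixels), "extrinsics" (4x4, takes a point from world to camera coordinates). Camera axes: x right, y up, looking along -z (the intrinsics and any distortion apply to the point x, -y, -z); pixel columns grow to the right and rows downward; lengths in mm; the calibration is good to about 2 mm. A picture is of the moment at which its call begins. There is no depth.
- ctrl.finish_job(): hands the job in, once; it reports no verdict.
Trained networks look in a picture, given as the dict that the camera call returned (one of the last four; its "shot" number tells which), for a name from the list of things; names that differ only in an ending like _2 or _b are one class to them, and where a whole thing is asked for, a point or a joint stands for the part that bears it (a point fixed in the world has none). Each returns a list of dicts, best first, with "confidence" (0 to 1); they miss things now and then, are a little off and sometimes report something else, mostly with a low value. They report only what shows in the picture. A call takes as long as a camera call.
- ctrl.search_frame(picture, query): "location" ([x, y, z] in mm, in world coordinates, good to about 4 mm: the middle of the surface that is visible of it).
- ctrl.mark_of(picture, query): "location" ([x, y, z] in mm, in world coordinates, good to about 4 mm: a listed point, or the origin of a listed thing).
The state is a dict: "clock": time; "qpos": joint angles; "qd": joint speeds; "tau": joint torques, N m; "eef_pos": TCP position; "tool_rot": TCP orientation; "force": force on the tool from outside, world axes, zero at the start; "torque": the same for the moment, N m; "width": finger opening in mm.
Only numpy, scipy, OpenCV 4.12 (cv2) and the standard library are available. Lean on these libraries where they do the work, as an engineer would, in place of code of your own. Each camera call takes 0.05 s, during which the arm holds its last target.

## Task

The copper beaker on the indexing stand was clicked one division too far, so back the wheel off by one notch: with a fingertip lift the ratchet pawl by its thumb lever and push it over until it lies back by itself, push the ball-ended spoke at the top of the wheel to the right by one notch, then tip the pawl forward again so that it drops fully into that next notch. Push gently, grasp nothing, do not click the wheel forward or past the next notch, and leave the loose cup, punch and tin where they are.

Things in the scene. Friction and masses are not known exactly. Their poses are not given: they have to be found in the camera images.
- index_stand: Cast-iron indexing stand bolted to the bench, turned 0 to 0.55 rad clockwise from facing the robot. Origin: on the bench under the wheel's middle. Axes (used by all entries here): x along the spindle, away from the robot; y left along the wheel plane x = 0; z up. Base 101 x 140 mm, 23 mm high. The casting behind the wheel starts at x = 18 mm (bosses 6 mm) and rises to z = 163 mm at the pawl pivot.
- wheel_hub (a point): Point on the spindle axis in the wheel plane, 90 mm above the bench. The upright ratchet wheel is 12 mm thick, with 12 saw teeth, 116 mm over the tips and 98 mm at the roots; in front of it a hub carries three spokes with black ball ends, 120 degrees apart.
- pawl_pivot (a point): Axis of the pawl's pivot pin in the wheel plane, parallel to the spindle: 50 mm right (-y) of the spindle, 151 mm above the bench. The pawl is 12 mm thick, with its nose left of the pin and its top 8 mm above the pin's axis when down; the nose is 50 mm from the pin and meets the wheel at its top; a tail weight reaches 41 mm right of the pin.
- thumb_lever (a point): Centre of the freely turning sleeve (12 mm thick, 31 mm long along x) at the end of the pawl's thumb lever, a 5 mm thick bar that runs straight out from the pivot; it swings round the pivot at 74 mm radius. Pawl down: 43.5 mm left (+y) of the pivot and 60 mm above it (211 mm above the bench). Pawl laid back: as far to the right (-y) of the pivot, at the same height.
- top_ball (a point): Centre of the black ball (20 mm diameter) on the spoke at the wheel's top, at x = -46 mm, 70 mm from the spindle axis. At wheel value 0 it is 18 mm left (+y) of the spindle and 67.6 mm above it (158 mm above the bench); one notch back it is 18 mm right of the spindle at the same height. Pushing it right (-y) backs the wheel off. The spoke is 9 mm thick.
- ratchet_wheel (a joint): Wheel turn, rad, growing as it is backed off (clockwise seen from the robot, top to the right). Start -0.07 to -0.01; with the pawl down it is blocked at 0. One notch = 0.524. Stays where left; about 2 N at the ball moves it. Pawl drops fully into the next notch at 0.32 to 0.52; landed on a tooth's slope (0.05 to 0.3), it drops in as the wheel is backed on until blocked at 0.52.
- pawl (a joint): Lift of the pawl, rad: 0 = fully down, nose in a notch; 1.257 = laid back to the right on its stop, where it stays by its own weight. Plain gravity pawl, 0.135 kg, no spring: it balances at about 0.82; beyond that it falls back, below that it falls to the wheel.
- spare_cup_mid (a point): Copper cup, 57 mm wide, 44 mm high, standing loose behind the stand, right of the beaker; centre, half-way up. Leave it alone.
- punch_mid (a point): Steel punch, 115 mm long, 12 mm thick, lying loose behind the stand; its middle. Leave it alone.
- tin_mid (a point): Flat round polish tin, 66 mm wide, 26 mm high, loose behind the stand under the beaker; centre. Leave it alone.

How it is judged (in metres and radians):
On the way, in this order (a step that is already met when the one before it is completed fails the run):
1. the pawl is lifted and lies back by itself, the wheel not yet backed off (value of joint pawl above 1.1 rad and value of joint ratchet_wheel below 0.1 rad), for 0.2 s.
2. the wheel is backed off past its tooth with the pawl still laid back (value of joint pawl above 1.1 rad and value of joint ratchet_wheel above 0.12 rad), for 0.2 s.
At the end, for the whole second after the job is handed in: The pawl is fully down (within 0.04 rad) in the notch one back from the start, the wheel at rest between 0.28 and 0.56 rad; cup, punch and tin within 20 mm of where they stood (value of joint pawl below 0.04 rad and value of joint ratchet_wheel between 0.28 and 0.56 rad and velocity of joint ratchet_wheel between -0.02 and 0.02 rad/s and distance of each of spare_cup_mid, punch_mid, tin_mid from where it was at the start of the episode below 0.02 m); the robot touches nothing.
It fails at once if the wheel is backed off by more than one and a half notches (value of joint ratchet_wheel above 0.8 rad).
It fails at once if the wheel is turned forward by about half a notch (value of joint ratchet_wheel below -0.28 rad).
It fails at once if the pawl, wheel or stand is pushed harder than 25 N (contact force between the fingers and index_stand above 25 N).
It fails at once if the cup, punch or tin is picked up (height (world z) of spare_cup_mid above 0.042 m or height (world z) of punch_mid above 0.026 m or height (world z) of tin_mid above 0.033 m).
It fails at once if the cup, punch or tin is pushed away (distance of any of spare_cup_mid, punch_mid, tin_mid from where it was at the start of the episode above 0.04 m).
It also fails if it takes over 48 s, if anything falls off the work surface, if the arm or the gripper's body presses on something with over 40 N, if the wrist force passes 120 N, or if a joint passes its speed limit or range.

## Working session

There is one attempt and no reset: what is moved stays moved. The work goes in short steps, Python scripts to look and compute and a tool call to move; the robot and the scene stay as the last step left them, time stands still between calls to the robot, and variables do not carry over. Pictures are saved under pics/ and viewed, and the job is handed in when it is done.

Besides the shell and the picture viewer there is one more tool, called after "Call:" as name(argument=value, ...) on one line, values as JSON. apply_moves: Moves the arm, as the interface text tells. Its arguments: {"type":"object","properties":{"motion":{"type":"array","items":{"type":"array","items":{"type":"number"}}}},"required":["motion"]}

```bash
ls; mkdir -p pics
cat > h.py <<'E'
from cell import ctrl
import numpy as np, cv2
def save(p,n): cv2.imwrite('pics/'+n+'.png',p['image'][:,:,::-1])
def proj(p,X):
    X=np.atleast_2d(X); E=np.array(p['extrinsics']); c=(E[:3,:3]@X.T).T+E[:3,3]
    h=p['image'].shape[0]; f=h/2/np.tan(np.radians(p['vfov'])/2)
    return np.c_[p['cx']+f*c[:,0]/-c[:,2], p['cy']-f*c[:,1]/-c[:,2]]
E
python3 - <<'E'
from h import *
s=ctrl.read_state(); print({k:np.round(v,3).tolist() for k,v in s.items()}, ctrl.grip_depth)
for n in ['side','top']:
    p=ctrl.get_image(n); save(p,n+'0'); print(n,{k:v for k,v in p.items() if k!='image'})
    for q in ['index_stand','wheel_hub','pawl_pivot','thumb_lever','top_ball','spare_cup_mid','punch_mid','tin_mid']:
        print(q,[(np.round(d['location'],1).tolist(),round(d['confidence'],2)) for d in ctrl.mark_of(p,q)[:2]])
E
```

```text
pics
{'clock': 0.0, 'qpos': [1.19, 0.629, 0.038, 1.518, -0.027, 0.996, -0.02], 'qd': [0.001, -0.001, -0.0, 0.0, 0.0, -0.002, 0.002], 'tau': [0.002, -56.34, 1.227, -19.344, 0.011, 0.011, 0.0], 'eef_pos': [201.095, -617.455, 230.402], 'tool_rot': [-1.571, 0.002, -1.256], 'force': [-0.156, -0.182, 1.045], 'torque': [0.003, -0.006, -0.042], 'width': 84.952} 18.700000000000003
side {'vfov': 46.417448552126594, 'cx': 260.3952356009803, 'cy': 193.1442745655677, 'extrinsics': array([[ 9.88063871e-01, -1.53335421e-01,  1.47660175e-02,
        -5.98521003e+02],
       [ 7.36597713e-02,  5.54474734e-01,  8.28934260e-01,
        -1.94323995e+02],
       [-1.35292367e-01, -8.17952333e-01,  5.59151104e-01,
        -7.94181926e+02],
       [ 0.00000000e+00,  0.00000000e+00,  0.00000000e+00,
         1.00000000e+00]]), 'shot': 1}
index_stand []
wheel_hub [([508.0, 105.8, 87.1], 0.73)]
pawl_pivot [([486.3, 59.3, 150.1], 0.75)]
thumb_lever [([500.1, 100.3, 213.5], 0.8)]
top_ball [([476.5, 144.5, 153.5], 0.63)]
spare_cup_mid [([626.6, -17.3, 23.2], 0.7)]
punch_mid [([747.6, -35.1, 7.5], 0.72), ([486.4,
[... 231 characters left out ...]
-7.65807577e-04,
         3.15148075e+01],
       [ 9.98176011e-01,  2.94708446e-02,  5.26889064e-02,
        -5.92468006e+02],
       [-5.26433094e-02, -2.32148473e-03,  9.98610681e-01,
        -1.10341580e+03],
       [ 0.00000000e+00,  0.00000000e+00,  0.00000000e+00,
         1.00000000e+00]]), 'shot': 2}
index_stand [([507.2, 101.9, 3.4], 0.94)]
wheel_hub [([510.2, 108.8, 92.4], 0.78)]
pawl_pivot [([493.1, 59.0, 150.0], 0.68)]
thumb_lever [([505.4, 101.9, 213.4], 0.93)]
top_ball [([472.7, 143.5, 158.0], 0.7)]
spare_cup_mid [([627.3, -23.5, 22.0], 0.67), ([602.5, 53.9, 10.9], 0.59)]
punch_mid [([750.5, -35.8, 5.2], 0.47), ([599.6, 51.5, 12.1], 0.42)]
tin_mid [([601.1, 51.5, 12.4], 0.57)]
```

View pics/side0.png

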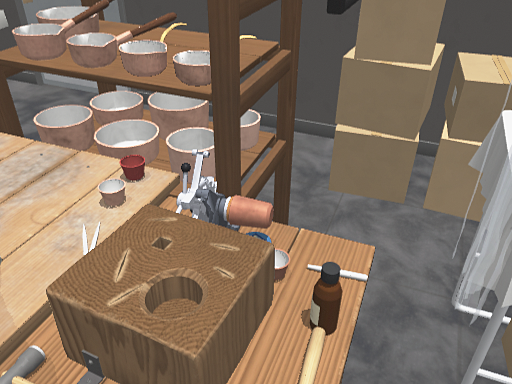

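View pics/top0.png

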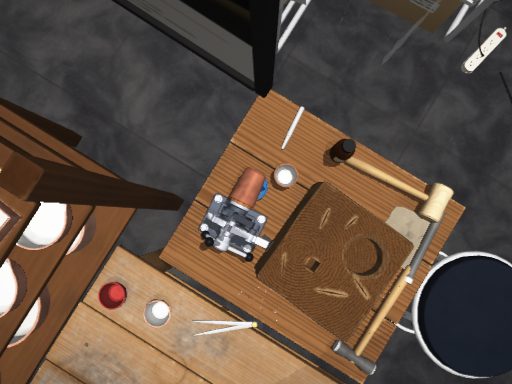

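The side view has the stand at about (205,195), between the shelf post and the carved block. In the top view it's at about (235,225), with the post end at (180,203). I'll zoom in and fit the stand's pose.

```bash
cat >> h.py <<'E'
from scipy.optimize import least_squares
L={'wheel_hub':(0,0,90),'pawl_pivot':(0,-50,151),'thumb_lever':(0,-6.5,211),'top_ball':(-46,18,158)}
def st2w(pose,P):
    x,y,a=pose; P=np.atleast_2d(P).astype(float)
    c,s=np.cos(a),np.sin(a)
    return np.c_[x+c*P[:,0]-s*P[:,1], y+s*P[:,0]+c*P[:,1], P[:,2]]
E
python3 - <<'E'
from h import *
import pickle
obs=[]; ps=[]
for k in range(3):
  for n in ['side','top']:
    p=ctrl.get_image(n)
    if k==0: ps.append(p)
    for q in L:
        for d in ctrl.mark_of(p,q)[:1]:
            if d['confidence']>.5: obs.append((q,d['location'],n))
def r(v): return np.concatenate([(st2w(v,L[q])[0]-np.array(l)) for q,l,n in obs])
o=least_squares(r,[507,104,-.4],loss='soft_l1',f_scale=4); print(o.x, np.round(np.std(o.fun),2))
R=r(o.x).reshape(-1,3)
for (q,l,n),e in zip(obs,R): print(q,n,np.round(e,1))
np.save('pose.npy',o.x)
for p,n,c in zip(ps,['side','top'],[(150,130,150,112),(180,150,150,112)]):
    x0,y0,w,h=c; im=cv2.resize(p['image'][y0:y0+h,x0:x0+w],None,fx=5,fy=5,interpolation=cv2.INTER_CUBIC)
    for q in L:
        u=(proj(p,st2w(o.x,L[q]))[0]-[x0,y0])*5+2; cv2.drawMarker(im,tuple(int(t) for t in u),(255,0,255),0,14,1)
    cv2.imwrite('pics/z_%s.png'%n,im[:,:,::-1])
print(ctrl.read_state()['clock'])
E
```

```text
[ 5.08497597e+02  1.06132646e+02 -4.40657698e-01] 2.54
wheel_hub side [ 3.4 -0.1 -0.6]
pawl_pivot side [-0.4  0.6 -1.2]
thumb_lever side [ 6.4 -0.2 -1.4]
top_ball side [-1.7 -1.7  5.3]
wheel_hub top [-2.3 -1.8 -3.7]
pawl_pivot top [-5.4  2.9 -0.9]
thumb_lever top [-0.4  2.9 -4.6]
top_ball top [ 1.8 -3.5  1.9]
wheel_hub side [4.3 0.4 4.2]
pawl_pivot side [-0.9  0.9  0.1]
thumb_lever side [ 4.8  1.  -0.8]
top_ball side [-0.6 -2.1  4.4]
wheel_hub top [-1.5  0.3 -2.9]
pawl_pivot top [-3.7  2.8  0.2]
thumb_lever top [ 2.1  0.3 -0.8]
top_ball top [-1.9 -1.5  1.6]
wheel_hub side [2.  3.9 1.5]
pawl_pivot side [-0.5 -0.1  0.7]
thumb_lever side [ 3.7  2.4 -1.4]
top_ball side [-2.4 -5.7  4.1]
wheel_hub top [-0.8 -1.8 -2.6]
pawl_pivot top [-3.9  0.7  0.9]
thumb_lever top [ 1.5 -0.5  0.4]
top_ball top [-0.2 -1.2  1.5]
2.4
```

View pics/z_side.png

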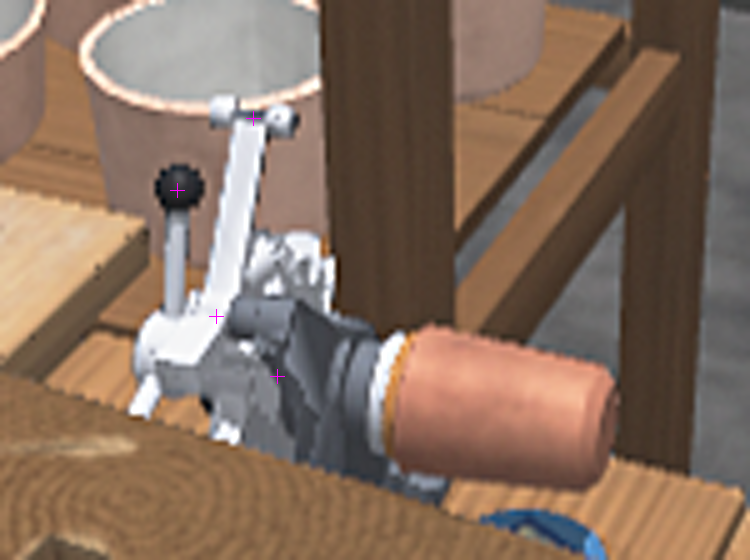

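View pics/z_top.png

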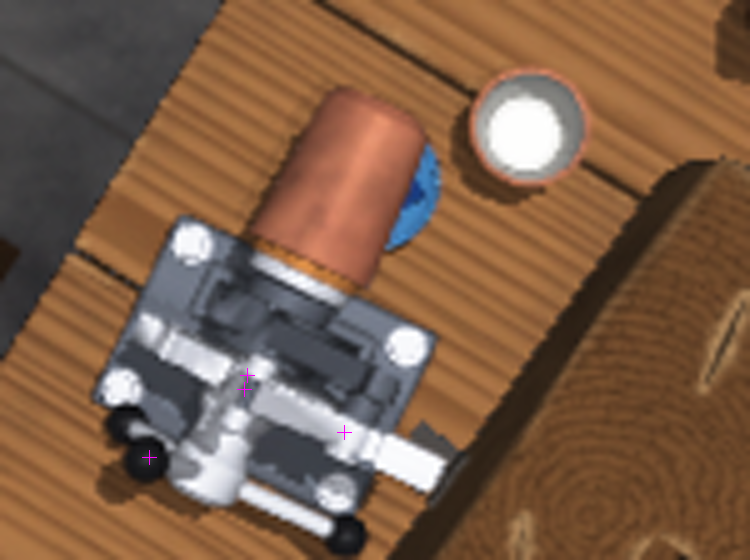

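```bash
cat >> h.py <<'E'
def P34(p):
    E=np.array(p['extrinsics'])[:3]; h=p['image'].shape[0]; f=h/2/np.tan(np.radians(p['vfov'])/2)
    K=np.array([[f,0,p['cx']],[0,f,p['cy']],[0,0,1]]); return K@np.diag([1,-1,-1])@E
def tri(ps,us):
    X=cv2.triangulatePoints(P34(ps[0]),P34(ps[1]),np.array(us[0],float).reshape(2,1),np.array(us[1],float).reshape(2,1)); return (X[:3]/X[3]).ravel()
E
python3 - <<'E'
from h import *
s=ctrl.get_image('side'); t=ctrl.get_image('top')
for a,b in [((140,208),(257,268)),((273,240),(322,183)),((330,268),(344,147)),((161,243),(313,265))]:
    print(np.round(tri([s,t],[a,b])), )
v=[508.5,106,-.43]
T=np.array(ctrl.read_state()['eef_pos']); 
print(ctrl.read_state()['tool_rot'])
for n,P in dict(preL=(-4,40,0),contactL=(-4,10.5,0),preB=(-46,60,0),cB=(-46,39,0),preR=(-4,-130,0)).items(): print(n,np.round(st2w(v,P)[0],1))
E
```

```text
[407.  40. 141.]
[607. -92. 151.]
[ 689. -142.  126.]
[432. -76. 152.]
[-1.57078194e+00 -1.87879919e-05 -1.25603540e+00]
preL [521.5 144.    0. ]
contactL [509.2 117.2   0. ]
preB [491.7 179.7   0. ]
cB [482.9 160.6   0. ]
preR [450.7 -10.5   0. ]
```

```bash
cat >> h.py <<'E'
def rel(base,yaw,W,yawt=None):
    b=np.array(base); R=np.array([[np.cos(yaw),np.sin(yaw),0],[0,0,-1],[-np.sin(yaw),np.cos(yaw),0]])
    return np.round((R@(np.array(W,float)-b))/10,2).tolist()
E
python3 - <<'E'
from h import *
b=(201.3,-618,231.3)
for W in [(201,-618,350),(330,-530,370),(470,-350,370),(540,-150,370),(540,0,370),(521.5,144,370)]: print(W,rel(b,-1.256,W))
E
```

```text
(201, -618, 350) [-0.01, -11.87, -0.03]
(330, -530, 370) [-4.38, -13.87, 14.96]
(470, -350, 370) [-17.16, -13.87, 33.85]
(540, -150, 370) [-34.01, -13.87, 46.7]
(540, 0, 370) [-48.28, -13.87, 51.34]
(521.5, 144, 370) [-62.54, -13.87, 54.04]
```

Call:
apply_moves(motion=[[0,-5,0,0,0],[0,-10,0,0,0],[-2,-13,6,0,0],[-4.4,-13.9,11,-0.1,0],[-8,-13.9,16,-0.2,0],[-11,-13.9,21,-0.3,0],[-14,-13.9,26,-0.4,0],[-17.2,-13.9,31,-0.5,0],[-21,-13.9,35.5,-0.6,0],[-25,-13.9,39.5,-0.7,0],[-29,-13.9,43,-0.8,0],[-34,-13.9,46.5,-0.826,0],[-39,-13.9,48.5,-0.826,0],[-44,-13.9,50,-0.826,0],[-49,-13.9,51.5,-0.826,0],[-54,-13.9,52.5,-0.826,0],[-58,-13.9,53.3,-0.826,0],[-62.5,-13.9,54,-0.826,0],[-62.5,-13.9,54,-0.826,0],[-62.5,-13.9,54,-0.826,0]])

```text
clock: 5.0
eef_pos: [521.4, 142.7, 370.3]
tool_rot: [-1.572, -0.001, -0.43]
force: [0.3, -1.7, 0.8]
width: 0.1
```

Call:
apply_moves(motion=[[0,5,0,0,0],[0,10,0,0,0],[0,14,0,0,0],[0,16.4,0,0,0],[0,16.4,-0.5,0,0],[0,16.4,-0.5,0,0]])

```text
clock: 5.75
eef_pos: [520.0, 137.5, 207.3]
tool_rot: [-1.57, -0.001, -0.432]
force: [-0.3, 0.6, -0.4]
width: 0.2
```

```bash
cat > look.py <<'E'
from h import *
import sys
n=sys.argv[1]; v=np.load('pose.npy'); v[2]=-.43
for c,(x0,y0,w,h) in dict(side=(130,80,180,135),top=(150,130,180,135)).items():
    p=ctrl.get_image(c)
    im=cv2.resize(p['image'][y0:y0+h,x0:x0+w],None,fx=4,fy=4,interpolation=cv2.INTER_CUBIC)
    T=ctrl.read_state()['eef_pos']
    u=(proj(p,T)[0]-[x0,y0])*4+2; cv2.drawMarker(im,tuple(int(t) for t in u),(255,0,255),0,14,1)
    cv2.imwrite(f'pics/{n}_{c}.png',im[:,:,::-1])
    for q in ['thumb_lever','top_ball']:
        for d in ctrl.mark_of(p,q)[:1]:
            l=np.array(d['location']); D=l-[v[0],v[1],0]; cc,s=np.cos(v[2]),np.sin(v[2])
            print(c,q,round(d['confidence'],2),'stand',np.round([cc*D[0]+s*D[1],-s*D[0]+cc*D[1],l[2]],1))
S=ctrl.read_state(); D=np.array(S['eef_pos'])-[v[0],v[1],0]
print(S['clock'],np.round(S['eef_pos'],1),'tcp stand',np.round([cc*D[0]+s*D[1],-s*D[0]+cc*D[1],D[2]],1),np.round(S['force'],1))
E
python3 look.py a
```

```text
side thumb_lever 0.92 stand [ -2.5 -10.8 210.7]
side top_ball 0.7 stand [-43.2  20.8 151. ]
top thumb_lever 0.93 stand [  1.7  -6.1 213.5]
6.05 [519.6 139.  207.1] tcp stand [ -3.6  34.5 207.1] [ 0.6 -0.1 -0.3]
```

View pics/a_side.png

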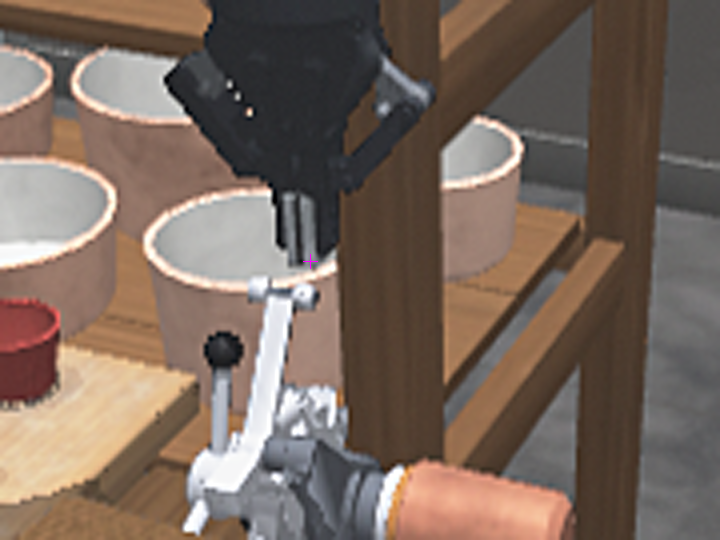

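View pics/a_top.png

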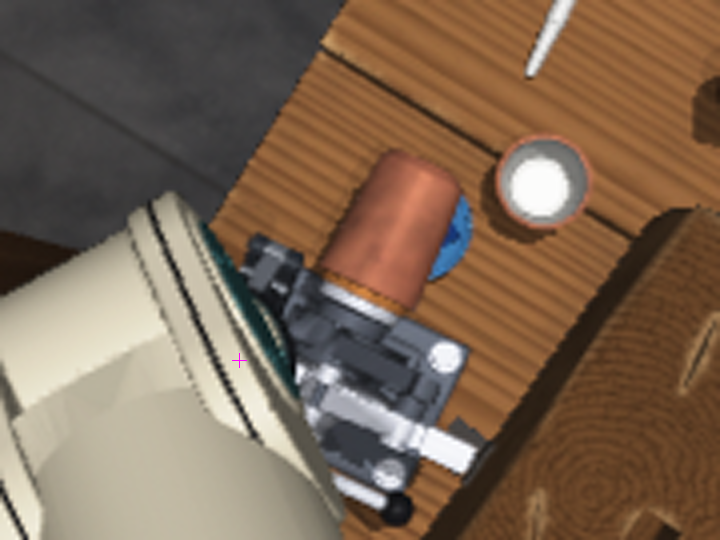

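The fingertip hangs left of the sleeve and nothing is in its way. I'll push to the right now, starting with a partial push.

Call:
apply_moves(motion=[[0,0,-1,0,0],[0,0,-2,0,0],[0,0,-2.6,0,0],[0,0,-3.2,0,0],[0,0,-3.8,0,0],[0,0,-4.4,0,0],[0,0,-5,0,0],[0,0,-5,0,0]])

```text
clock: 7.05
eef_pos: [498.1, 92.8, 206.3]
tool_rot: [-1.571, 0.0, -0.431]
force: [0.8, 0.4, -0.1]
width: 0.3
```

```bash
python3 look.py b
```

```text
side thumb_lever 0.76 stand [ -6.  -34.5 223.5]
side top_ball 0.78 stand [-44.4  22.1 152.4]
7.35 [498.4  93.7 206.3] tcp stand [ -4.  -15.5 206.3] [-0.1  0.2 -0.1]
```

View pics/b_side.png

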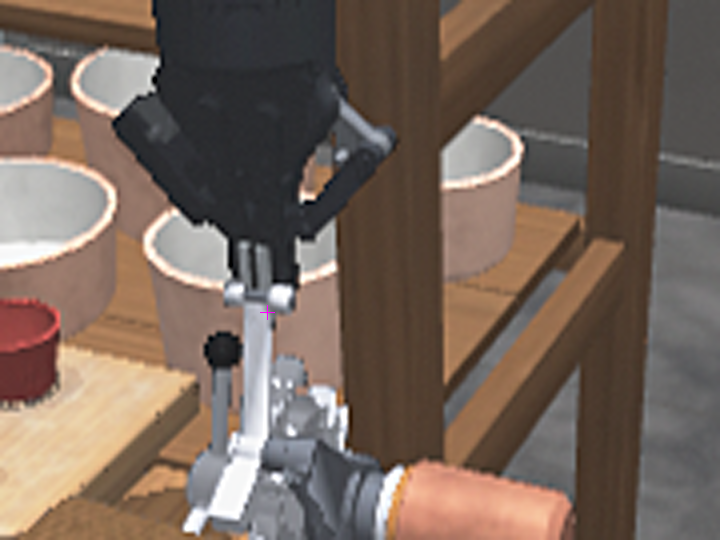

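The pawl is lifting, with the sleeve now at y≈-33, and the wheel hasn't moved. I'll keep pushing past the balance point.

Call:
apply_moves(motion=[[0,0,-0.6,0,0],[0,0,-1.2,0,0],[0,0,-1.8,0,0],[0,0,-2.4,0,0],[0,0,-3,0,0],[0,0,-3.6,0,0],[0,0,-4,0,0],[0,0,-4.4,0,0],[0,0,-4.4,0,0],[0,0,-4.4,0,0]])

```text
clock: 8.6
eef_pos: [480.1, 53.6, 206.4]
tool_rot: [-1.571, -0.0, -0.43]
force: [0.4, -0.0, -0.1]
width: 0.1
```

```bash
python3 look.py c
```

```text
side thumb_lever 0.56 stand [ -2.1 -99.7 211.9]
top thumb_lever 0.73 stand [-46.9  22.1 157.5]
top top_ball 0.67 stand [-41.5  21.2 158.7]
8.9 [480.   53.5 206.3] tcp stand [ -3.9 -59.7 206.3] [0.2 0.  0.2]
```

View pics/c_side.png

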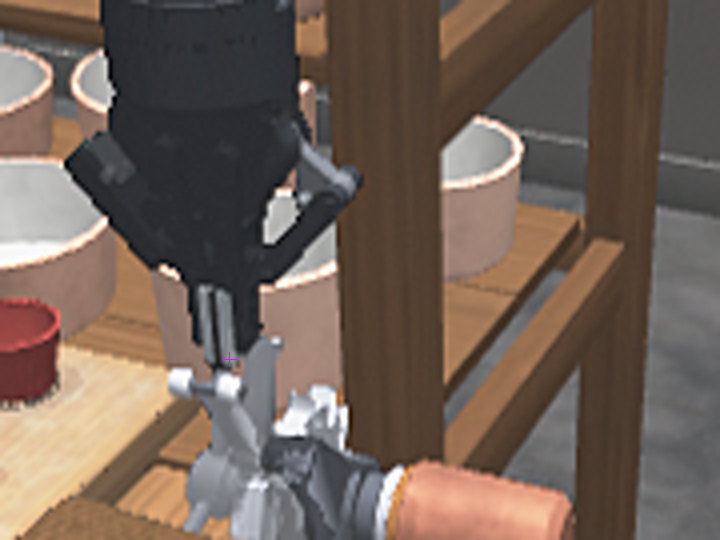

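The pawl now lies back: the sleeve is at about (205,385) in the crop, stand y≈-97, and the ball hasn't moved. Next I'll go up and over to the left of the ball, then down.

Call:
apply_moves(motion=[[0,-4,0,0,0],[0,-7,0,0,0],[-1.5,-7,4,0,0],[-3,-7,8,0,0],[-4.2,-7,11.6,0,0],[-4.2,-7,11.6,0,0],[-4.2,-3,11.6,0,0],[-4.2,1,11.6,0,0],[-4.2,5.6,11.6,0,0],[-4.2,5.6,11.6,0,0]])

```text
clock: 10.15
eef_pos: [487.8, 174.2, 147.8]
tool_rot: [-1.577, 0.005, -0.431]
force: [0.0, 0.5, 0.9]
width: -0.2
```

```bash
python3 look.py d
```

```text
side thumb_lever 0.66 stand [113.3  -9.8  11.3]
side top_ball 0.82 stand [-44.2  22.7 151.4]
top thumb_lever 0.73 stand [  1.  -94.8 213.5]
top top_ball 0.77 stand [-46.8  22.9 158.2]
10.45 [491.3 176.7 152.1] tcp stand [-45.   57.  152.1] [ 0.2  0.1 -0.5]
```

View pics/d_side.png

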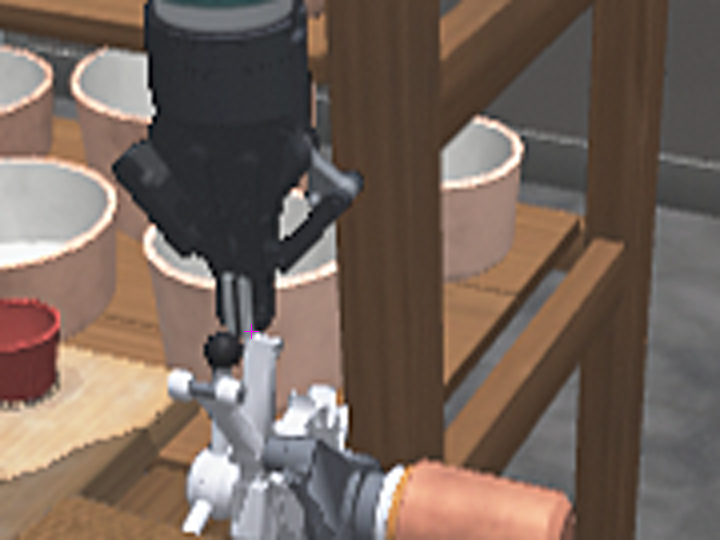

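Call:
apply_moves(motion=[[0,0.2,-0.6,0,0],[0,0.2,-1,0,0],[0,0.2,-1.4,0,0],[0,0.2,-1.8,0,0],[0,0.2,-2.2,0,0],[0,0.2,-2.6,0,0],[0,0.2,-3,0,0],[0,0.2,-3.4,0,0],[0,0.2,-3.8,0,0],[0,0.2,-4.1,0,0],[0,0.2,-4.3,0,0],[0,0.2,-4.3,0,0]])

```text
clock: 11.95
eef_pos: [471.8, 136.6, 148.1]
tool_rot: [-1.572, 0.0, -0.43]
force: [1.2, 1.3, 1.1]
width: -0.0
```

```bash
python3 look.py e
```

```text
side thumb_lever 0.81 stand [ -2.4 -97.4 211.6]
side top_ball 0.72 stand [-45.3  -8.2 155.3]
top thumb_lever 0.76 stand [  2.8 -95.3 212.2]
12.25 [471.7 136.8 148. ] tcp stand [-46.3  12.6 148. ] [-0.4  0.3 -0.1]
```

View pics/e_side.png

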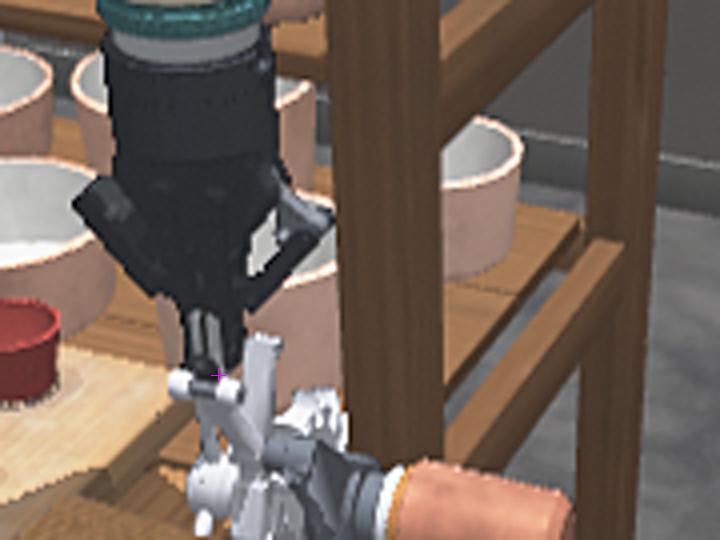

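The ball is at stand y≈-8, so the wheel is at about 0.38. A further 3 mm brings it to about 0.42. After that I'll retreat and go over to the right of the laid-back sleeve.

Call:
apply_moves(motion=[[0,0,-0.2,0,0],[0,0,-0.3,0,0],[0,0,-0.3,0,0],[0,0,0.5,0,0],[0,0,1.5,0,0],[0,-4,1.5,0,0],[0,-9,1.5,0,0],[0,-13,1,0,0],[1.5,-13,-4,0,0],[3,-13,-9,0,0],[4.2,-13,-14.3,0,0],[4.2,-13,-14.3,0,0],[4.2,-9,-14.3,0,0],[4.2,-5.8,-14.3,0,0],[4.2,-5.8,-14.3,0,0]])

```text
clock: 14.12
eef_pos: [449.6, -8.9, 204.9]
tool_rot: [-1.572, 0.004, -0.428]
force: [-0.1, 0.8, 0.7]
width: 0.1
```

```bash
python3 look.py f
```

```text
side thumb_lever 0.96 stand [ -3.  -96.4 210.6]
side top_ball 0.59 stand [-43.7 -10.1 158.4]
top thumb_lever 0.8 stand [  2.  -95.  211.7]
top top_ball 0.85 stand [-48.3 -14.1 161.2]
14.425 [451.8  -9.9 207.5] tcp stand [  -3.2 -129.1  207.5] [-0.4 -0.   0.5]
```

View pics/f_side.png

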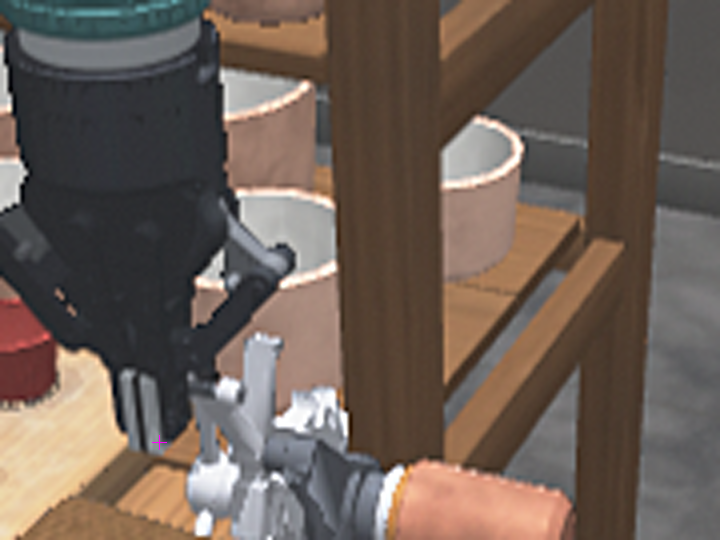

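View pics/f_top.png

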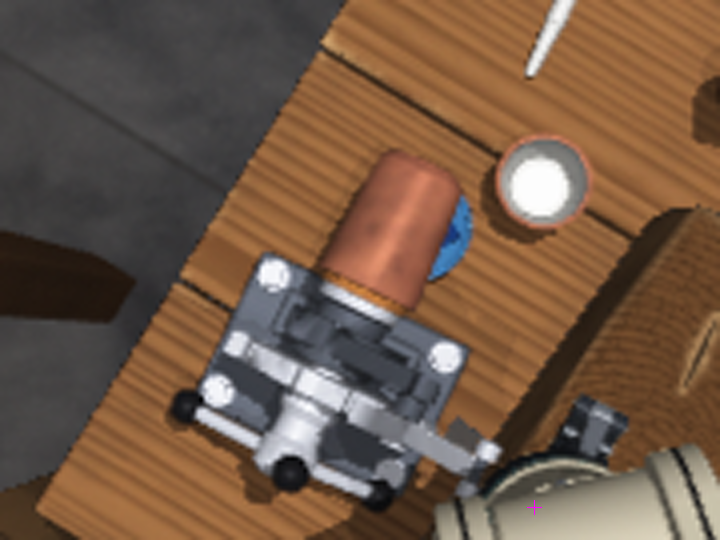

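The ball reads y≈-12, which puts the wheel at about 0.43, and the finger is right of the sleeve. Now I'll tip the pawl forward.

Call:
apply_moves(motion=[[0,0,0.8,0,0],[0,0,1.4,0,0],[0,0,2,0,0],[0,0,2.6,0,0],[0,0,3.2,0,0],[0,0,3.8,0,0],[0,0,4.3,0,0],[0,0,4.8,0,0],[0,0,5.2,0,0],[0,0,5.6,0,0],[0,0,6,0,0],[0,0,6.2,0,0],[0,0,6.2,0,0],[0,0,6.2,0,0]])

```text
clock: 16.18
eef_pos: [476.6, 46.0, 206.3]
tool_rot: [-1.571, 0.0, -0.43]
force: [-0.3, -1.6, -0.5]
width: 0.2
```

```bash
python3 look.py g
```

```text
side thumb_lever 0.82 stand [ -4.2 -20.7 218.7]
side top_ball 0.82 stand [-44.   -9.6 156.8]
top thumb_lever 0.6 stand [ -1.   -9.4 212.9]
top top_ball 0.64 stand [-44.9  -9.7 161.3]
16.475 [476.6  46.1 206.3] tcp stand [ -3.9 -67.9 206.3] [-1.  -0.4 -0.1]
```

View pics/g_side.png

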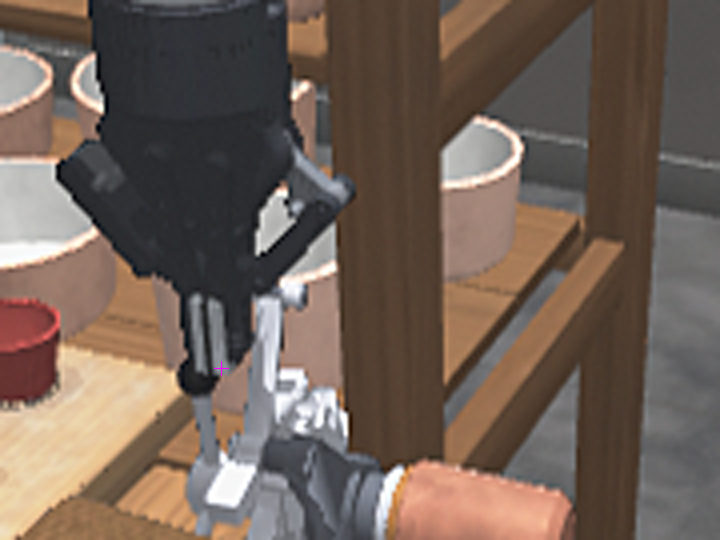

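The pawl fell forward. The sleeve's right end is at (293,296), compared with (305,296) at the start, so it may not be fully down. I'll lift clear and look again.

Call:
apply_moves(motion=[[0,0,-1.5,0,0],[0,-3,-3,0,0],[0,-8,-5,0,0],[0,-13,-10,0,0],[0,-13,-14,0,0],[0,-13,-14,0,0]])

```text
clock: 17.23
eef_pos: [416.3, -85.3, 336.9]
tool_rot: [-1.573, -0.001, -0.438]
force: [0.5, -0.5, -0.1]
width: -0.1
```

```bash
python3 look.py i
```

```text
side thumb_lever 0.57 stand [ -2.7  -7.  211.1]
side top_ball 0.55 stand [-42.1 -11.2 156.2]
top thumb_lever 0.63 stand [  0.3  -6.9 213.9]
top top_ball 0.8 stand [-45.  -10.9 162.3]
17.525 [418.4 -80.1 335.9] tcp stand [  -4.3 -206.8  335.9] [-0.3  0.8  0.7]
```

View pics/i_side.png

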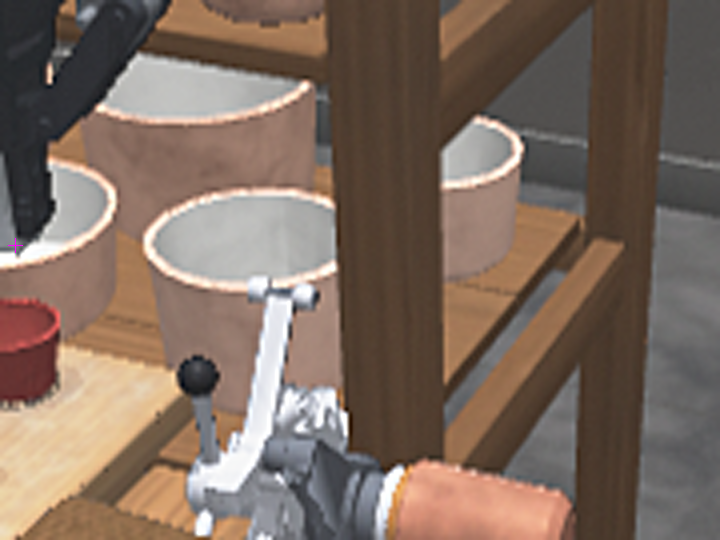

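View pics/i_top.png

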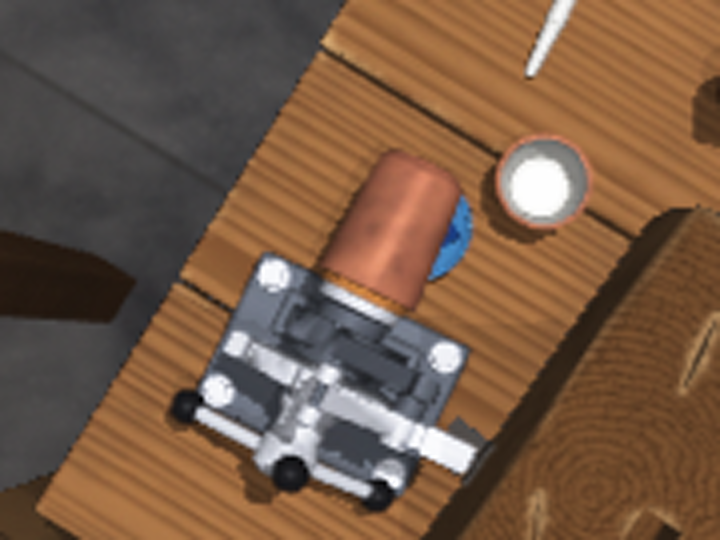

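Run:
```python
from h import *
a=cv2.imread('pics/side0.png'); p=ctrl.get_image('side'); save(p,'fin_side'); b=np.ascontiguousarray(p['image'][:,:,::-1])
t=ctrl.get_image('top'); save(t,'fin_top'); a2=cv2.imread('pics/top0.png'); b2=np.ascontiguousarray(t['image'][:,:,::-1])
def m(a,b,x,y,w,h):
    T=cv2.resize(a[y:y+h,x:x+w],None,fx=8,fy=8,interpolation=cv2.INTER_CUBIC); B=cv2.resize(b[y-5:y+h+5,x-5:x+w+5],None,fx=8,fy=8,interpolation=cv2.INTER_CUBIC)
    r=cv2.matchTemplate(B,T,cv2.TM_CCOEFF_NORMED); _,v,_,l=cv2.minMaxLoc(r); return (l[0]/8-5,l[1]/8-5),round(v,3)
print('sleeve side',m(a,b,190,147,22,14),'lever',m(a,b,192,147,20,40))
print('pawl tail top',m(a2,b2,252,232,20,18),'sleeve top',m(a2,b2,222,220,14,16))
print('cup',m(a2,b2,270,160,32,32),'tin',m(a2,b2,256,176,14,26),'punch',m(a2,b2,278,102,30,50))
for q,P in dict(hub=(0,0,0)).items(): pass
v=np.load('pose.npy')
for w in (.3,.4,.43,.46,.5):
    P=(-46,70*np.sin(.2618-w),90+70*np.cos(.2618-w)); print(w,proj(p,st2w(v,P)),proj(t,st2w(v,P)))
for im in (b,b2):
    g=im.max(axis=2); 
print(ctrl.read_state()['clock'],ctrl.read_state()['force'])
```

```text
sleeve side ((0.0, 0.0), 0.995) lever ((0.0, 0.0), 0.961)
pawl tail top ((0.0, 0.0), 0.998) sleeve top ((0.0, 0.0), 0.908)
cup ((0.0, 0.0), 1.0) tin ((0.0, 0.0), 0.994) punch ((0.0, 0.0), 1.0)
0.3 [[180.55597148 172.03130491]] [[218.27179666 245.75795989]]
0.4 [[179.04706206 174.09510572]] [[221.26729947 247.25947722]]
0.43 [[178.60046341 174.77504323]] [[222.1634855 247.7016653]]
0.46 [[178.15752998 175.48206466]] [[223.05679252 248.13917902]]
0.5 [[177.5734928  176.46582985]] [[224.24171078 248.71444334]]
17.625 [ 0.39413006 -0.02005905  0.73319363]
```

The sleeve and lever match the opening picture exactly, and the ball pixels give a wheel angle of 0.41 to 0.45. I'm handing the job in.

```bash
python3 -c "
from cell import ctrl
print(ctrl.finish_job())"
```

```text
the job is handed in; nothing more can be done
None
```

The wheel is backed off by one notch, the pawl is down in that next notch, and the job is handed in; it reports no verdict. With the closed fingertip I pushed the thumb lever over until the pawl lay back. I then pushed the top ball right, went round, and tipped the pawl forward so it dropped in. The arm was clear of everything at hand-in, at about 17.6 s on the clock.

**Last checks:**
- **Pawl:** the sleeve, lever and tail line up with the opening pictures with no measurable shift, so the pawl is fully down. One picture, taken while it was still falling, read about y = -21 to -9 mm for the sleeve. After retreating, both cameras agreed on -7 mm (-6.5 mm means down).
- **Wheel:** the ball position gives about 0.41 (side camera) and 0.45 (top camera), inside the allowed 0.28 to 0.56.
- **Cup, punch and tin:** none of them shows any shift in the top picture.
- **Forces:** the readings at the end of each move stayed under about 2.5 N. I did not read the force during the moves.

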